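Stack two dishes on the index turntable, then draw and hold its index pin

ROBOT

A 6-joint arm with a two-finger parallel gripper is mounted at the origin on a cart in front of the work surface, level with it; the furniture and walls round the work are solid. World frame = base frame: x ahead of the robot, y to its left, z up, the work surface at z = 0. Lengths are in m, angles in rad, forces in N, time in s.
With the tool pointing down it reaches from about 0.3 to 0.85 m from the base axis. Payload 4.2 kg.
Tool frame: the origin (TCP) lies at the very end of the fingers, on their centre line; the grasp point (between the pads) lies 19 mm behind it; z points along the fingers, y is the direction in which the jaws open and shut (so a half turn about z gives the same grasp; the last joint's range is limited). The gripper opens to 91 mm and grips with 3 to 60 N. Pads are 32 mm wide; open, the fingers measure 118 mm over their backs; the gripper's body (76 mm by 178 mm) begins 60 mm behind the grasp point.
Start: joints at [1.176, 0.32, 1.565, -0, 1.257, -0.02], TCP at [0.211, 0.535, 0.194] pointing down, gripper open.
Joint ranges: [-3.11, 3.11], [-0.84, 2.01], [0.21, 2.61], [-1.34, 4.49], [0.05, 2.63], [-2.56, 2.56]. Speed limits (rad/s): [2.57, 2.57, 3.14, 3.14, 3.14, 3.14].

INTERFACE

Orientations are given as [roll, pitch, yaw] about the fixed x, y, z axes, in that order (R = Rz(yaw) Ry(pitch) Rx(roll)).
In Python, from station import bot gives the robot as it stands. The module is installed in compiled form; this text tells all that it offers.
- The arm moves only by the tool apply_moves, never from a script. Its argument "rows" is text: rows parted by semicolons, each of 7 numbers parted by spaces: the shift along the world's x, y, z in cm, then the turn, a rotation vector about the world's x, y, z in degrees, then the opening in per cent of the stroke, from 0 (shut) to 100 (fully open). In form: x y z rx ry rz fingers; .... A call has 1 to 8 rows; each row is the pose to reach, as a shift and turn from the pose commanded when the call began; what a row does not reach only later rows make up. A row lasts 1/10 s, in which the tool goes at most 50 mm and 8.59 degrees, less where a joint would pass 70% of its speed; a pose out of reach is approached as far as the arm can. A call with a gripper value outside its range is refused whole. The fingers move at their own pace and stop on an object; "grip_force" is the grip in N (left out, the last holds). Time passes only in rows, so rows that repeat a pose let the fingers close. It gives the time, the measured TCP pose, the force and the opening at its end, in the units of the state.
- bot.state(): the state, without advancing time (a new reading comes with each control period).
- bot.snapshot(name): name is "side" or "top" or "wrist"; returns a dict with "color" (384x512x3 uint8, blue, green, red), "range_z" (384x512 float32, m along the optical axis (not along the pixel's ray), 0 where there is no reading), "fx", "fy", "cx", "cy" (pixels), "camera_from_world" (4x4, takes a point from world to camera coordinates). Camera axes: x right, y up, looking along -z (the intrinsics and any distortion apply to the point x, -y, -z); pixel columns grow to the right and rows downward; lengths in m; the calibration is good to about 2 mm. The wrist camera is an equidistant fisheye: a pixel r from the principal point sees the ray r / f radians off the axis. A picture is of the moment at which its call begins.
- bot.close_job(): hands the job in, once; it reports no verdict.
Trained networks look in a picture, given as the dict that the camera call returned (one of the last four; its "shot" number tells which), for a name from the list of things; names that differ only in an ending like _2 or _b are one class to them, and where a whole thing is asked for, a point or a joint stands for the part that bears it (a point fixed in the world has none). Each returns a list of dicts, best first, with "score" (0 to 1); they miss things now and then, are a little off and sometimes report something else, mostly with a low value. They report only what shows in the picture. A call takes as long as a camera call. They do not tell look-alikes from the thing itself.
- bot.search_frame(picture, target): "centre" ([column, row] in pixels, amid what is visible of it).
The state is a dict: "clock": time; "joint_pos": joint angles; "qvel": joint speeds; "joint_torque": joint torques, N m; "ee_pos": TCP position; "eef_rot": TCP orientation; "ft_force": force on the tool from outside, world axes, zero at the start; "torque": the same for the moment, N m; "width": finger opening in m.
Only numpy, scipy, OpenCV 4.12 (cv2) and the standard library are available. Lean on these libraries where they do the work, as an engineer would, in place of code of your own. Each camera call takes 0.05 s, during which the arm holds its last target.

TASK

Stack the two lidded petri dishes on the turntable of the blue-posted dish stand, one on top of the other and both centred on the plate within its blue ring, and let go of them. Then pull the index pin straight up without forcing it sideways, only partway out of its guide: about 30 mm, so that the top face of the guide lies within the green band on the pin. Finish while still holding the pin there, so that I can turn the plate by hand; do not disturb the yellow rack, the marker or the forceps.

Things in the scene. Friction and masses are not known exactly. Their poses are not given: they have to be found in the camera images.
- dish_stand: Fixed stand, grey foot 100 (x) x 245 mm (y from +60 to -185), 10 thick. Origin: on the turning plate's axis at worktop level; z up. Its -y points from the plate to the blue guide: a C-shaped post whose head, 44 x 48 mm, spans 30 to 70 mm above the worktop and has a vertical 13 mm through bore 130 mm from the plate's axis.
- plate_top (a point): Centre of the flat upper face (24 mm above the worktop) of the round aluminium turning plate, 120 mm diameter, 8 thick, no rim. A blue ring, 73 mm outer, 69 mm inner diameter, is marked round it. The plate's index arm reaches under the guide at the same level; the pin stands in a 15 mm hole in it and locks the plate. Unlocked, the plate turns stiffly (0.3 N m).
- guide_top (a point): Centre of the bore's mouth in the guide's upper face, 70 mm above the worktop; z up along the bore. The bore is 40 mm long.
- index_pin: Loose upright pin, about 120 g, in the guide's bore. Origin: on its axis at the collar's underside (at the start = guide_top, collar on the guide); z up along it. Above: collar 24 mm dia, 5 high; black grip 18 mm dia from 5 to 45 mm. Below: shank 12 mm dia (1 mm play), 58 long, green band 20 to 40 mm below the origin. Foot leaves the arm's hole at 12 mm lift, the bore at 58.
- petri_1: Closed pale petri dish with a clear fixed lid, flat, 66 mm diameter, 16 mm high, 20 g. Origin: centre of its underside; z up. Lid 66 mm wide from 3 to 16 mm height, foot 62 mm wide. Stands on the worktop at the start, to the left of the stand.
- petri_2: The same as petri_1, a second dish.
- pcr_rack_yellow: Bystander: yellow tube rack 111 x 72 x 40 mm beyond (left of) the dishes. Origin: centre of its underside.
- marker_1: Bystander: blue and white marker pen lying on the worktop, 132 mm along its x, 12 mm thick. Origin: its middle, at its underside.
- forceps: Bystander: steel forceps lying on the worktop, 137 mm along its y, 9 mm high. Origin: its middle, at its underside.
Mind the look-alikes: they are no part of the job. What is shaped like the petri_2 but brown or orange is not meant.

How it is judged:
On the way:
1. the two dishes stand stacked and centred on the plate, released, while the index pin is still fully home (((horizontal distance between petri_1 and plate_top below 0.008 m and horizontal distance between petri_2 and petri_1 below 0.008 m and z of petri_1 in the frame of plate_top between -0.004 and 0.005 m and z of petri_2 in the frame of petri_1 between 0.012 and 0.02 m and angle between each of petri_1, petri_2's own z axis and vertical below 0.06 rad and linear speed of each of petri_1, petri_2 below 0.02 m/s and contact force between the fingers and petri_1 below 0.05 N and contact force between the fingers and petri_2 below 0.05 N) or (horizontal distance between petri_2 and plate_top below 0.008 m and horizontal distance between petri_1 and petri_2 below 0.008 m and z of petri_2 in the frame of plate_top between -0.004 and 0.005 m and z of petri_1 in the frame of petri_2 between 0.012 and 0.02 m and angle between each of petri_2, petri_1's own z axis and vertical below 0.06 rad and linear speed of each of petri_2, petri_1 below 0.02 m/s and contact force between the fingers and petri_2 below 0.05 N and contact force between the fingers and petri_1 below 0.05 N)) and z of index_pin in the frame of guide_top below 0.004 m), for 0.2 s.
At the end, for the whole second after the job is handed in: Dishes at rest, untouched, level: lower within 8 mm of the plate's centre, upper within 8 mm of the lower. Pin drawn 20 to 40 mm, within 3.4 degrees of upright and 4 mm of the bore axis, still, gripped with over 1.5 N, pressing on the stand with under 15 N (((horizontal distance between petri_1 and plate_top below 0.008 m and horizontal distance between petri_2 and petri_1 below 0.008 m and z of petri_1 in the frame of plate_top between -0.004 and 0.005 m and z of petri_2 in the frame of petri_1 between 0.012 and 0.02 m and angle between each of petri_1, petri_2's own z axis and vertical below 0.06 rad and linear speed of each of petri_1, petri_2 below 0.02 m/s and contact force between the fingers and petri_1 below 0.05 N and contact force between the fingers and petri_2 below 0.05 N) or (horizontal distance between petri_2 and plate_top below 0.008 m and horizontal distance between petri_1 and petri_2 below 0.008 m and z of petri_2 in the frame of plate_top between -0.004 and 0.005 m and z of petri_1 in the frame of petri_2 between 0.012 and 0.02 m and angle between each of petri_2, petri_1's own z axis and vertical below 0.06 rad and linear speed of each of petri_2, petri_1 below 0.02 m/s and contact force between the fingers and petri_2 below 0.05 N and contact force between the fingers and petri_1 below 0.05 N)) and z of index_pin in the frame of guide_top between 0.02 and 0.04 m and horizontal distance between index_pin and guide_top below 0.004 m and angle between index_pin's own z axis and vertical below 0.06 rad and contact force between the fingers and index_pin above 1.5 N and linear speed of index_pin below 0.02 m/s and contact force between index_pin and dish_stand below 15 N); the arm keeps its last pose, push and grip.
It fails at once if the pin is pressed against the stand with more than 25 N (forced or jammed) (contact force between index_pin and dish_stand above 25 N).
It fails at once if the pin is pulled right out of its guide (z of index_pin in the frame of guide_top above 0.056 m).
It fails at once if a bystander (yellow rack, marker, forceps) is moved by more than 20 mm (distance of any of pcr_rack_yellow, marker_1, forceps from where it was at the start of the episode above 0.02 m).
It also fails if it takes over 58 s, if anything falls off the work surface, if the arm or the gripper's body presses on something with over 40 N, if the wrist force passes 120 N, or if a joint passes its speed limit or range.

## Working session

There is one attempt and no reset: what is moved stays moved. The work goes in short steps, Python scripts to look and compute and a tool call to move; the robot and the scene stay as the last step left them, time stands still between calls to the robot, and variables do not carry over. Pictures are saved under pics/ and viewed, and the job is handed in when it is done.

Besides the shell and the picture viewer there is one more tool, called as name(argument=value, ...) on one line, values as JSON. apply_moves: Moves the arm, as the interface text tells. Its arguments: {"type":"object","properties":{"rows":{"type":"string"},"grip_force":{"type":"number"}},"required":["rows"]}

```bash
mkdir -p pics; cat > h.py <<'E'
import numpy as np, cv2
from station import bot
def world(p,u,v,z=None):
    # pinhole cameras; depth if z None else intersect plane
    T=np.linalg.inv(p["camera_from_world"])
    d=np.array([(u-p["cx"])/p["fx"],-(v-p["cy"])/p["fy"],-1.])
    if z is None:
        r=float(p["range_z"][int(round(v)),int(round(u))]); c=d*r
        return (T@np.append(c,1))[:3]
    o=T[:3,3]; w=T[:3,:3]@d
    return o+w*(z-o[2])/w[2]
def cloud(p):
    H,W=p["range_z"].shape
    u,v=np.meshgrid(np.arange(W),np.arange(H)); r=p["range_z"]
    c=np.stack([(u-p["cx"])/p["fx"]*r,-(v-p["cy"])/p["fy"]*r,-r,np.ones_like(r)],-1)
    return (c@np.linalg.inv(p["camera_from_world"]).T)[...,:3]
E
python3 - <<'E'
from h import *
for n in("top","side"):
    p=bot.snapshot(n); cv2.imwrite(f"pics/{n}0.png",p["color"])
    print(n,p["fx"],p["cx"],np.round(np.linalg.inv(p["camera_from_world"]),3).tolist(), [k for k in p if k not in("color","range_z")])
    for t in("petri_1","dish_stand","index_pin","pcr_rack_yellow","marker_1","forceps"):
        for d in bot.search_frame(p,t):
            u,v=d["centre"]; print(t,round(d["score"],2),np.round([u,v]),np.round(world(p,u,v),3))
print(bot.state())
E
```

```text
top 462.59667392732905 256.03462766887463 [[-0.015, 0.99, -0.142, 0.36], [-1.0, -0.014, 0.006, 0.141], [0.004, 0.142, 0.99, 1.043], [0.0, 0.0, 0.0, 1.0]] ['fx', 'fy', 'cx', 'cy', 'camera_from_world', 'shot']
petri_1 0.9 [219. 155.] [0.612 0.218 0.017]
petri_1 0.88 [256. 228.] [0.444 0.136 0.02 ]
petri_1 0.64 [204. 225.] [0.454 0.25  0.016]
petri_1 0.57 [273. 169.] [0.578 0.095 0.016]
dish_stand 0.7 [359. 170.] [ 0.571 -0.099  0.021]
dish_stand 0.17 [206. 223.] [0.458 0.248 0.015]
index_pin 0.66 [396. 160.] [ 0.576 -0.16   0.091]
pcr_rack_yellow 0.68 [146. 211.] [0.482 0.374 0.042]
marker_1 0.56 [320. 256.] [ 0.381 -0.005  0.013]
side 400.19771407486064 259.9720982428652 [[-0.997, 0.052, -0.051, 0.461], [-0.072, -0.657, 0.751, 0.779], [0.006, 0.752, 0.659, 0.644], [0.0, 0.0, 0.0, 1.0]] ['fx', 'fy', 'cx', 'cy', 'camera_from_world', 'shot']
petri_1 0.94 [201. 242.] [0.618 0.237 0.015]
petri_1 0.72 [277. 254.] [0.46  0.257 0.015]
petri_1 0.66 [227. 200.] [0.582 0.106 0.014]
petri_1 0.59 [280. 216.] [0.458 0.148 0.016]
dish_stand 0.81 [240. 156.] [ 0.569 -0.054  0.026]
index_pin 0.46 [238
[... 159 characters left out ...]
9.] [0.391 0.004 0.007]
{'clock': 0.7, 'joint_pos': array([ 1.17595697e+00,  3.19597218e-01,  1.56450711e+00, -1.80801012e-05,
        1.25739970e+00, -1.99920630e-02]), 'qvel': array([ 9.98261363e-05,  4.36441190e-04,  9.68473567e-04,  1.49345824e-03,
        9.19589122e-04, -5.44114865e-04]), 'joint_torque': array([-2.08605161e-04, -4.12233174e+01, -2.32186925e+01,  7.27836974e-02,
        3.76846455e-02,  1.79706596e-07]), 'ee_pos': array([0.2105311 , 0.53508661, 0.19367478]), 'eef_rot': array([3.14150440e+00, 1.89680907e-05, 2.76675093e+00]), 'ft_force': array([-0.14912893,  0.75137803, -0.0787685 ]), 'torque': array([-0.05769144,  0.00093204, -0.03167443]), 'width': 0.09123173310203807}
```

View pics/top0.png

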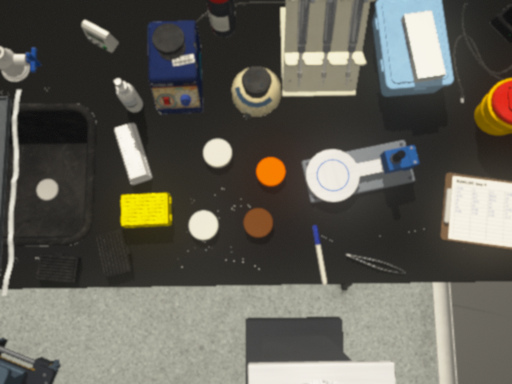

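View pics/side0.png

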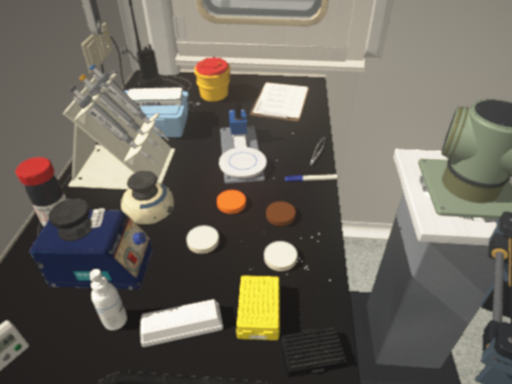

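```bash
python3 - <<'E'
import cv2,numpy as np
a=cv2.imread("pics/top0.png")[110:270,110:300]
cv2.imwrite("pics/crop0.png",cv2.resize(a,None,fx=3.6,fy=3.6,interpolation=cv2.INTER_CUBIC))
a=cv2.imread("pics/top0.png")[110:280,270:440]
cv2.imwrite("pics/crop1.png",cv2.resize(a,None,fx=3.4,fy=3.4,interpolation=cv2.INTER_CUBIC))
E
```

```text
(no output)
```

View pics/crop0.png

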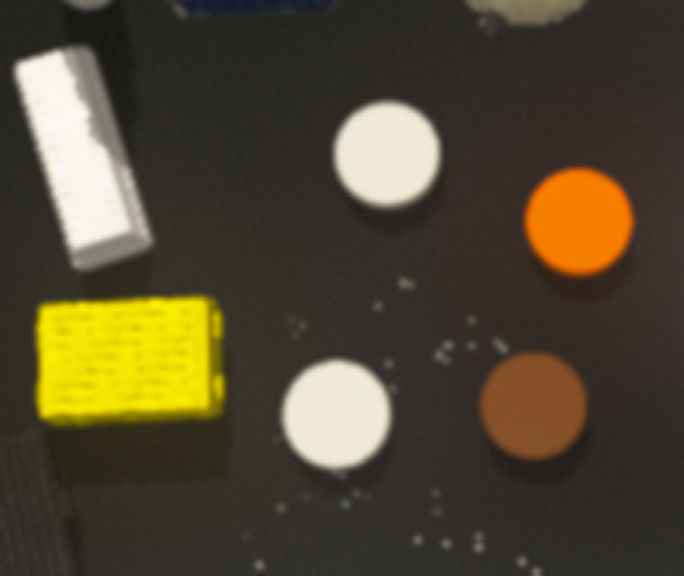

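View pics/crop1.png

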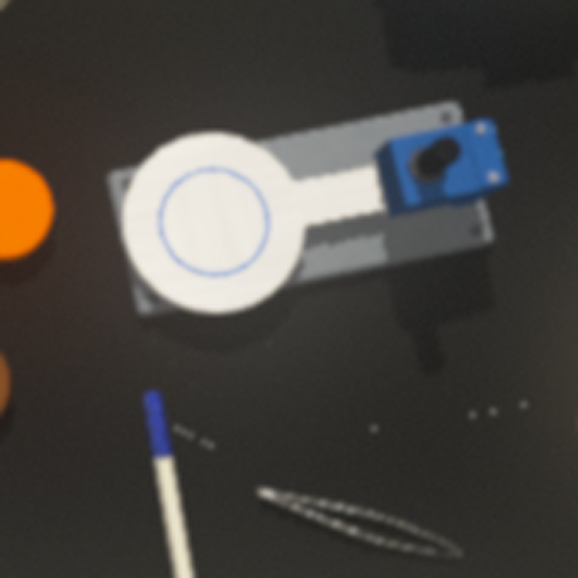

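Four disc candidates: pale (217,153) and (203,225), orange (270,171), brown (258,222). By the description the two pale ones are meant, and the crop shows both are pale and of the right size. The stand is seen at the right, with its ring near (332,175) and the pin near (399,157). I'll now measure these.

```bash
cat >> h.py <<'E'
def comp(m,seed,rad=40):
    n,l,s,c=cv2.connectedComponentsWithStats(m.astype(np.uint8),connectivity=8)
    best=None
    for i in range(1,n):
        if s[i,4]<20: continue
        d=np.hypot(*(c[i]-seed))
        if d<rad and (best is None or s[i,4]>best[1]): best=(c[i],s[i,4],i,l==i)
    return best
E
python3 - <<'E'
from h import *
for n,seeds,ring,g in(("top",[(217,153),(203,225)],(332,175),(398,158)),("side",[(203,239),(280,256)],(243,162),(238,118))):
    p=bot.snapshot(n); c=p["color"].astype(int); W=cloud(p)
    for s in seeds:
        # points with height 12..20mm near seed
        uu,vv=np.meshgrid(np.arange(512),np.arange(384))
        m=(c.min(2)>120)&(np.hypot(uu-s[0],vv-s[1])<35)
        b=comp(m,s)
        cnt,_=cv2.findContours(b[3].astype(np.uint8),0,1); e=cv2.fitEllipse(max(cnt,key=len))
        q=W[b[3]]
        top=q[(q[:,2]>.010)&(q[:,2]<.025)]
        print(n,"dish",np.round(e,1) if 0 else e, b[1],np.round(world(p,*e[0],z=.016),4),np.round(world(p,*b[0],z=.016),4),"zmed",np.round(np.median(q[:,2]),4),"cl",np.round((top.min(0)+top.max(0))/2,4))
    # ring
    uu,vv=np.meshgrid(np.arange(512),np.arange(384))
    m=((c[...,0]-c[...,2])>20)&(np.hypot(uu-ring[0],vv-ring[1])<32)
    pts=np.array([world(p,u,v,z=.024)[:2] for u,v in zip(uu[m],vv[m])])
    x=pts; 
    A=np.c_[2*x,np.ones(len(x))]; s=np.linalg.lstsq(A,(x**2).sum(1),rcond=None)[0]
    print(n,"ring",len(x),s[:2],"r",np.sqrt(s[2]+s[0]**2+s[1]**2))
    m=(W[...,2]>.06)&(W[...,2]<.076)&(np.hypot(uu-g[0],vv-g[1])<35)&((c[...,0]-c[...,2])>40)
    q=W[m]; print("head",len(q),np.round(q.mean(0),4),cv2.minAreaRect(q[:,:2].astype(np.float32)))
    m=(W[...,2]>.10)&(W[...,2]<.13)&(np.hypot(uu-g[0],vv-g[1])<35)
    q=W[m]; print("pin",len(q),np.round(q.mean(0),4),np.round(q.max(0),4),np.mean(uu[m]),np.mean(vv[m]))
E
```

```text
top dish ((217.0420379638672, 152.2071990966797), (27.909332275390625, 28.39393424987793), 80.10497283935547) 662 [0.6184 0.2218 0.016 ] [0.6185 0.2218 0.016 ] zmed 0.0157 cl [0.6179 0.2208 0.016 ]
top dish ((202.94482421875, 224.59536743164062), (28.677631378173828, 29.4124813079834), 23.173532485961914) 704 [0.4538 0.2536 0.016 ] [0.4538 0.2536 0.016 ] zmed 0.0156 cl [0.4531 0.2536 0.0161]
top ring 88 [ 0.56092768 -0.03758588] r 0.0352990976955529
head 498 [ 0.5862 -0.1815  0.0691] ((0.5877152681350708, -0.18124569952487946), (0.04469116032123566, 0.06880377233028412), 11.744626998901367)
pin 77 [ 0.5836 -0.1641  0.1121] [ 0.5931 -0.1564  0.1182] 400.45454545454544 154.7792207792208
side dish ((201.64773559570312, 238.1385955810547), (25.165300369262695, 32.54444885253906), 70.55896759033203) 682 [0.6195 0.2267 0.016 ] [0.6195 0.2266 0.016 ] zmed 0.0164 cl [0.6199 0.2237 0.0148]
side dish ((279.7485046386719, 254.80149841308594), (27.974197387695312, 32.89591979980469), 82.02580261230469) 765 [0.4551 0.2587 0.016 ] [0.4551 0.2586 0.016 ] zmed 0.0163 cl [0.4548 0.2568 0.0152]
side ring 42 [ 0.58452515 -0.1645971 ] r 0.012958984367323635
head 136 [ 0.5914 -0.1666  0.0696] ((0.5902093648910522, -0.17500093579292297), (0.04376911371946335, 0.06588806211948395), 11.70467758178711)
pin 53 [ 0.5869 -0.1584  0.1096] [ 0.5955 -0.152   0.1165] 237.0 106.58490566037736
```

apply_moves(rows="24.3 -28.1 -8 0 0 0 100;24.3 -28.1 -8 0 0 0 100;24.3 -28.1 -8 0 0 0 100;24.3 -28.1 -8 0 0 0 100;24.3 -28.1 -8 0 0 0 100;24.3 -28.1 -8 0 0 0 100;24.3 -28.1 -8 0 0 0 100;24.3 -28.1 -8 0 0 0 100", grip_force=8)

```text
clock: 1.6
ee_pos: [0.4551, 0.2514, 0.1131]
eef_rot: [-3.141, 0.0, 2.765]
ft_force: [0.3, -0.0, 0.6]
width: 0.0917
```

apply_moves(rows="0 0 0 0 0 0 100;0 0 0 0 0 0 100;0 0 0 0 0 0 100")

```text
clock: 1.9
ee_pos: [0.4531, 0.2549, 0.114]
eef_rot: [3.141, -0.0, 2.768]
ft_force: [0.1, -0.4, 0.4]
width: 0.0914
```

```bash
python3 - <<'E'
from h import *
s=bot.state(); print(s["ee_pos"],s["eef_rot"],s["joint_pos"])
p=bot.snapshot("wrist"); cv2.imwrite("pics/w1.png",p["color"]); print(p["fx"],p["cx"],p["cy"],np.round(np.linalg.inv(p["camera_from_world"]),3).tolist())
p=bot.snapshot("top"); cv2.imwrite("pics/t1.png",p["color"][:300,100:450])
E
```

```text
[0.45310178 0.25486331 0.11396236] [ 3.14095058e+00 -4.36498416e-05  2.76753505e+00] [ 4.89947289e-01  2.99691935e-01  1.81049162e+00  5.24786877e-04
  1.03094924e+00 -7.07061064e-01]
297.3186396354542 249.87060963203967 197.56143868729092 [[0.365, -0.896, -0.252, 0.383], [0.931, 0.352, 0.098, 0.282], [0.001, -0.27, 0.963, 0.306], [0.0, 0.0, 0.0, 1.0]]
```

View pics/w1.png

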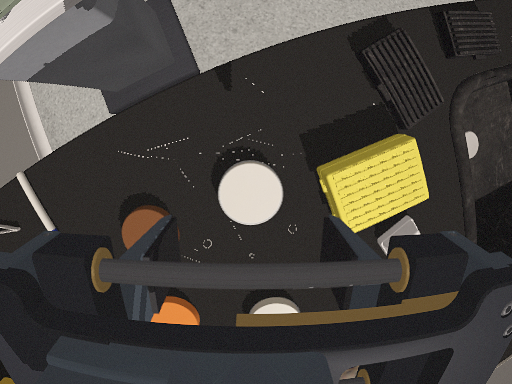

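View pics/t1.png

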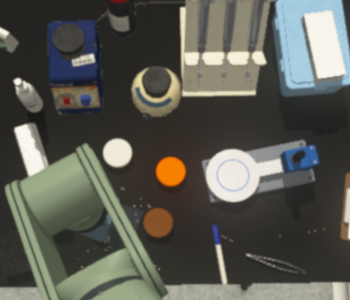

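The wrist view shows the pale dish B at (250,192), between the fingers and clear of the rack. I'll measure it with the fisheye model.

```bash
cat >> h.py <<'E'
def fworld(p,u,v,z):
    T=np.linalg.inv(p["camera_from_world"])
    a=(u-p["cx"])/p["fx"]; b=(v-p["cy"])/p["fy"]; r=np.hypot(a,b); k=np.sinc(r/np.pi)
    d=np.array([a*k,-b*k,-np.cos(r)]); o=T[:3,3]; w=T[:3,:3]@d
    return o+w*(z-o[2])/w[2]
def circ(x):
    A=np.c_[2*x,np.ones(len(x))]; s=np.linalg.lstsq(A,(x**2).sum(1),rcond=None)[0]
    return s[:2],np.sqrt(s[2]+s[0]**2+s[1]**2)
E
python3 - <<'E'
from h import *
p=bot.snapshot("wrist"); c=p["color"].astype(int)
b=comp((c.min(2)>130),(250,192)); m=b[3].astype(np.uint8)
cnt,_=cv2.findContours(m,0,1); k=max(cnt,key=len)[:,0,:]
pts=np.array([fworld(p,u,v,.016)[:2] for u,v in k]); print(b[1],circ(pts))
E
```

```text
3154 (array([0.45590753, 0.25376647]), np.float64(0.0321785227360519))
```

apply_moves(rows="0.1 -0.1 -4 0 0 0 100;0.1 -0.1 -7 0 0 0 100;0.1 -0.1 -9 0 0 0 100;0.1 -0.1 -10.2 0 0 0 100;0.1 -0.1 -10.8 0 0 0 100;0.1 -0.1 -10.8 0 0 0 100;0.1 -0.1 -10.8 0 0 0 100")

```text
clock: 2.75
ee_pos: [0.4552, 0.2536, 0.0065]
eef_rot: [3.14, 0.001, 2.767]
ft_force: [-0.2, 0.3, 0.6]
width: 0.0913
```

apply_moves(rows="0 0 0 0 0 0 60;0 0 0 0 0 0 60;0 0 0 0 0 0 60;0 0 0 0 0 0 60;0 0 0 0 0 0 60;0 0 0 0 0 0 60;0 0 0 0 0 0 60")

```text
clock: 3.45
ee_pos: [0.4545, 0.2531, 0.0057]
eef_rot: [3.141, 0.0, 2.767]
ft_force: [0.4, -0.4, -0.2]
width: 0.055
```

```bash
python3 - <<'E'
from h import *
print(bot.state()["ee_pos"],bot.state()["width"])
p=bot.snapshot("wrist"); cv2.imwrite("pics/w2.png",p["color"])
p=bot.snapshot("side"); cv2.imwrite("pics/s2.png",cv2.resize(p["color"][180:340,180:360],None,fx=3.3,fy=3.3))
E
```

```text
[0.45451974 0.25308494 0.00567327] 0.05496565830176424
```

View pics/w2.png

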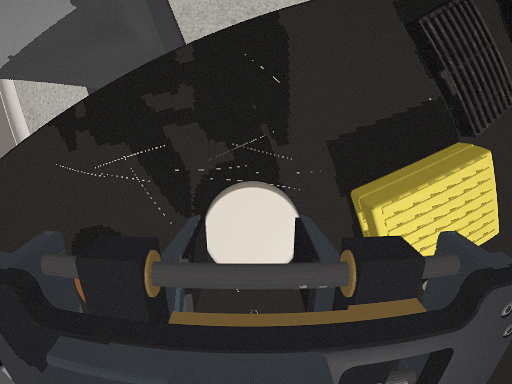

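View pics/s2.png

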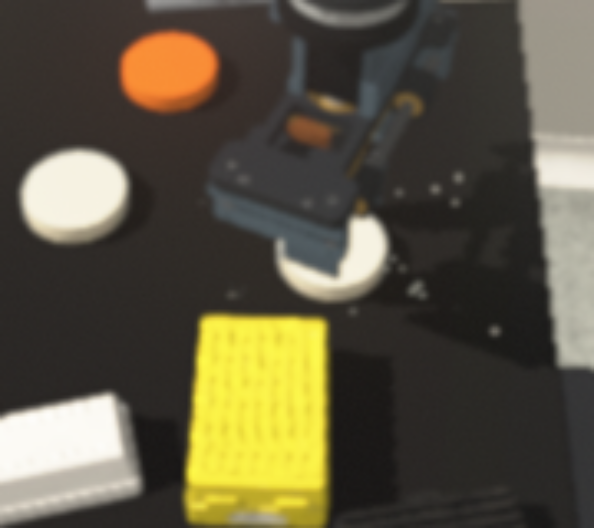

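```bash
python3 - <<'E'
from h import *
p=bot.snapshot("wrist"); c=p["color"].astype(int); im=p["color"]
cv2.imwrite("pics/w2c.png",cv2.resize(im[160:290,150:350],None,fx=4,fy=4,interpolation=cv2.INTER_CUBIC))
b=comp((c.min(2)>130),(250,225)); m=b[3].astype(np.uint8)
cnt,_=cv2.findContours(m,0,1); k=max(cnt,key=len)[:,0,:]
up=k[(k[:,1]<215)]
print(b[1],k.min(0),k.max(0))
for z in(.016,.018):
  pts=np.array([fworld(p,u,v,z)[:2] for u,v in up]); print(len(up),circ(pts))
print(fworld(p,206,235,.016),fworld(p,295,235,.016),np.linalg.norm(fworld(p,206,235,.016)-fworld(p,295,235,.016)))
s=bot.state();print(s["ee_pos"],s["torque"],s["ft_force"])
E
```

```text
6033 [206 187] [298 263]
99 (array([0.45649812, 0.25353817]), np.float64(0.03264187927197041))
99 (array([0.45570388, 0.25383281]), np.float64(0.032281735958680176))
[0.44530249 0.22499467 0.016     ] [0.4669942  0.28009425 0.016     ] 0.05921566358890272
[0.4544806  0.25309386 0.0056507 ] [0.04150319 0.00731977 0.02282235] [ 0.22444425 -0.18786526  0.3469666 ]
```

View pics/w2c.png

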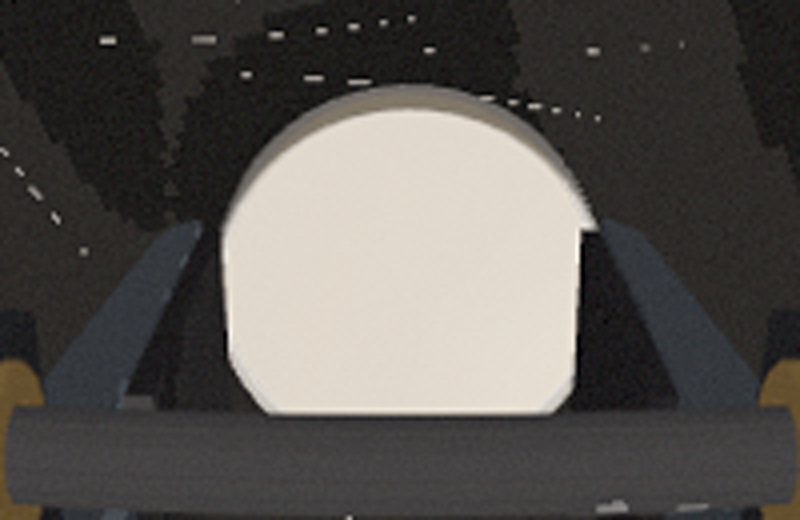

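apply_moves(rows="0 0 0 0 0 0 50;0 0 0 0 0 0 50;0 0 0 0 0 0 50", grip_force=5)

```text
clock: 3.9
ee_pos: [0.4545, 0.2531, 0.0057]
eef_rot: [3.142, 0.0, 2.767]
ft_force: [-0.5, -0.0, 0.5]
width: 0.0456
```

```bash
python3 - <<'E'
from h import *
p=bot.snapshot("wrist"); cv2.imwrite("pics/w3c.png",cv2.resize(p["color"][160:290,150:350],None,fx=4,fy=4,interpolation=cv2.INTER_CUBIC))
E
```

```text
(no output)
```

View pics/w3c.png

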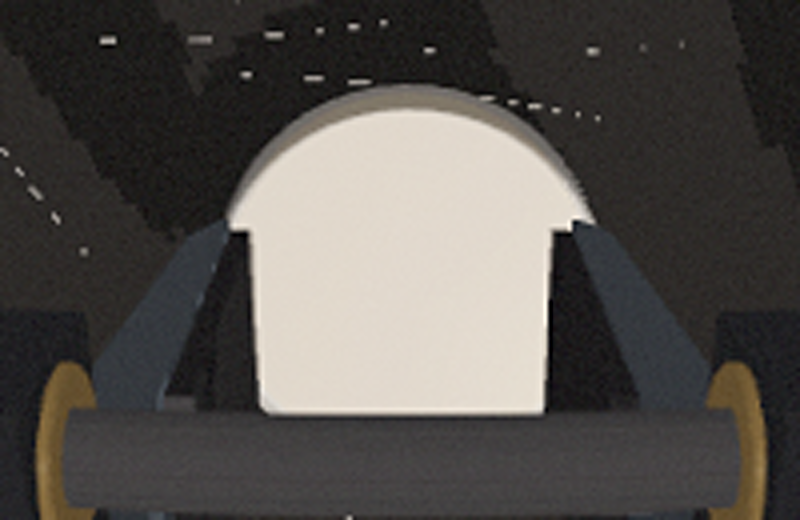

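```bash
python3 - <<'E'
from h import *
p=bot.snapshot("side"); W=cloud(p)
im=p["color"][180:300,220:340]
cv2.imwrite("pics/s3.png",cv2.resize(im,None,fx=5,fy=5,interpolation=cv2.INTER_CUBIC))
for v in range(225,280,4): print(v,[ (int(1000*W[v,u,2])) for u in range(250,310,4)])
E
```

```text
225 [147, 147, 146, 146, 128, 127, 127, 129, 126, 147, 78, 121, 0, 0, 0]
229 [145, 148, 147, 147, 148, 147, 148, 129, 146, 141, 127, 129, 0, 0, 1]
233 [146, 146, 148, 148, 148, 146, 146, 146, 146, 129, 128, 129, 0, 1, 2]
237 [143, 145, 147, 146, 146, 146, 146, 148, 148, 147, 127, 118, 1, 1, 0]
241 [130, 134, 138, 142, 147, 148, 147, 146, 147, 145, 119, 0, 1, 1, 1]
245 [110, 115, 119, 131, 134, 139, 145, 145, 146, 120, 17, 0, 1, 2, 0]
249 [-2, 0, 109, 111, 116, 118, 130, 137, 139, 16, 16, 14, 644, 0, 0]
253 [0, 0, -1, 0, 107, 109, 114, 116, 128, 17, 14, 16, 0, 0, 1]
257 [0, 0, 0, 0, 15, 33, 38, 107, 112, 14, 16, 16, 0, 0, 0]
261 [-1, 0, 0, 0, 14, 18, 15, 27, 36, 17, 16, 14, 0, 0, 1]
265 [0, -1, 0, 0, 0, 11, 14, 16, 15, 17, 11, 2, 0, -1, 0]
269 [0, 0, 0, 0, 0, 0, 6, 7, 7, 5, 0, 0, 0, 0, 0]
273 [-1, 0, 0, -1, 0, 0, -1, 1, -1, 2, 0, 1, 1, 0, 0]
277 [38, 39, 40, 39, 37, 41, 39, 0, 0, -2, 0, -1, 0, 1, 1]
```

View pics/s3.png

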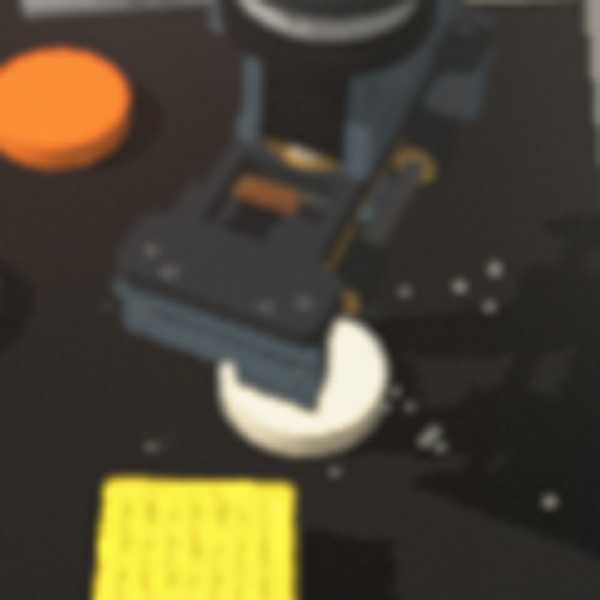

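```bash
python3 - <<'E'
from h import *
p=bot.snapshot("side"); W=cloud(p); c=p["color"].astype(int)
for v in range(250,266): print(v,[(int(1000*W[v,u,2]),int(c[v,u].mean())) for u in range(264,288,2)])
s=bot.state(); T=np.eye(4)
q=W.reshape(-1,3); d=q-s["ee_pos"]; y=np.array([.366,.93,0]); x=np.array([-.93,.366,0])
m=(abs(d@x)<.06)&(abs(d@y)<.1)&(q[:,2]>.02)&(q[:,2]<.2)
for lo in range(20,160,5):
    k=m&(q[:,2]>=lo/1000)&(q[:,2]<(lo+5)/1000)
    if k.sum(): print(lo,k.sum(),np.round([(d@y)[k].min(),(d@y)[k].max(),(d@x)[k].min(),(d@x)[k].max()],3))
E
```

```text
250 [(113, 90), (114, 90), (116, 88), (118, 84), (118, 80), (130, 79), (129, 85), (132, 85), (134, 80), (137, 79), (131, 74), (17, 197)]
251 [(108, 98), (112, 99), (113, 89), (113, 89), (115, 82), (119, 79), (128, 80), (131, 82), (133, 86), (134, 86), (126, 78), (16, 198)]
252 [(106, 130), (108, 131), (111, 91), (112, 91), (114, 88), (117, 85), (119, 78), (121, 78), (126, 83), (130, 82), (124, 80), (18, 201)]
253 [(16, 167), (106, 168), (108, 91), (109, 90), (112, 91), (113, 89), (115, 86), (117, 81), (117, 82), (129, 76), (123, 82), (14, 202)]
254 [(17, 183), (39, 189), (105, 92), (108, 89), (107, 90), (111, 91), (113, 89), (114, 88), (118, 87), (118, 77), (118, 87), (16, 206)]
255 [(15, 183), (35, 201), (38, 99), (39, 87), (108, 88), (108, 89), (109, 90), (112, 89), (113, 87), (117, 83), (116, 101), (17, 215)]
256 [(13, 177), (33, 217), (34, 128), (37, 96), (38, 86), (107, 86), (108, 89), (109, 88), (112, 85), (112, 86), (113, 118), (14, 224)]
257 [(13, 173), (15, 229), (32, 185), (33, 138), (35, 97), (38, 86), (105, 87), (107, 88), (110, 85), (109, 88), (109, 140), (17, 232)]
258 
[... 1211 characters left out ...]

40 116 [ 0.033  0.1   -0.025  0.034]
70 2 [-0.022 -0.022 -0.015  0.011]
75 14 [-0.025 -0.02  -0.015  0.012]
80 23 [-0.027 -0.02  -0.016  0.013]
85 4 [-0.027 -0.023  0.011  0.015]
90 5 [-0.029 -0.025  0.012  0.017]
95 4 [-0.027 -0.025  0.014  0.018]
100 8 [-0.073  0.081 -0.022  0.02 ]
105 98 [-0.078  0.083 -0.036  0.038]
110 113 [-0.077  0.083 -0.036  0.038]
115 138 [-0.075  0.083 -0.038  0.039]
120 157 [-0.08   0.083 -0.034  0.038]
125 347 [-0.078  0.088 -0.039  0.038]
130 116 [-0.082  0.089 -0.039  0.038]
135 124 [-0.087  0.091 -0.038  0.038]
140 221 [-0.079  0.091 -0.035  0.038]
145 975 [-0.088  0.091 -0.038  0.038]
150 73 [-0.046  0.02  -0.024  0.026]
155 78 [-0.026  0.019 -0.024  0.026]
```

The side depth image puts the real fingertips about 20 mm above the reported TCP: the body's underside is near 105 mm and the tips near 26 mm, so the fingers passed over the dish. I'll open and go lower in steps, measuring as I go.

apply_moves(rows="0 0 0 0 0 0 100;0 0 0 0 0 0 100;0 0 0 0 0 0 100;0 0 0 0 0 0 100;0 0 -0.6 0 0 0 100;0 0 -1.2 0 0 0 100;0 0 -1.2 0 0 0 100;0 0 -1.2 0 0 0 100")

```text
clock: 4.85
ee_pos: [0.4543, 0.253, -0.0067]
eef_rot: [-3.141, -0.001, 2.767]
ft_force: [0.5, 0.0, 0.1]
width: 0.0909
```

```bash
cat > tip.py <<'E'
from h import *
p=bot.snapshot("side"); W=cloud(p)
s=bot.state(); q=W.reshape(-1,3); d=q-s["ee_pos"]; yaw=s["eef_rot"][2]; y=np.array([np.sin(yaw),-np.cos(yaw),0]); x=np.array([np.cos(yaw),np.sin(yaw),0])
a=d@y;b=d@x
m=(abs(b)<.017)&(abs(a)>.035)&(abs(a)<.065)&(q[:,2]<.06+s["ee_pos"][2])
zz=np.sort(q[m,2]); print(s["ee_pos"],"finger z low",np.round(zz[zz>.005][:15],4))
k=(abs(b)<.04)&(abs(a)<.1)&(q[:,2]>.06+s["ee_pos"][2])&(q[:,2]<.2)
print("body low",np.round(np.sort(q[k&(abs(a)>.05),2])[:8],4),"ext",[(round(f(v),4)) for v in(a[k],b[k]) for f in(np.min,np.max)])
cv2.imwrite("pics/s%d.png"%(1000*s["clock"]),cv2.resize(p["color"][180:300,200:340],None,fx=5,fy=5,interpolation=cv2.INTER_CUBIC)); print(s["clock"],s["ft_force"])
E
python3 tip.py; ls pics
```

```text
[ 0.45445179  0.2530964  -0.00650362] finger z low [0.0148 0.0148 0.0153 0.0157 0.0159 0.0166 0.0166 0.0166 0.0167 0.0169
 0.0169 0.017  0.0175 0.0176 0.0183]
body low [0.0535 0.0536 0.0538 0.0541 0.0545 0.0548 0.0549 0.0549] ext [np.float64(-0.0876), np.float64(0.0913), np.float64(-0.0378), np.float64(0.0385)]
4.9 [0.53274895 0.43514453 0.39976027]
crop0.png
crop1.png
s2.png
s3.png
s4900.png
side0.png
t1.png
top0.png
w1.png
w2.png
w2c.png
w3c.png
```

apply_moves(rows="0 0 -0.5 0 0 0 100;0 0 -0.9 0 0 0 100;0 0 -0.9 0 0 0 100;0 0 -0.9 0 0 0 100")

```text
clock: 5.3
ee_pos: [0.4544, 0.253, -0.0155]
eef_rot: [-3.141, -0.0, 2.767]
ft_force: [0.4, 0.0, 0.4]
width: 0.0913
```

```bash
python3 tip.py
```

```text
[ 0.4545311   0.25311509 -0.01535363] finger z low [0.0059 0.0062 0.0063 0.0064 0.0069 0.0071 0.0079 0.0084 0.0089 0.009
 0.0091 0.0094 0.0098 0.0099 0.0102]
body low [0.0449 0.0451 0.0452 0.0454 0.0455 0.0455 0.0455 0.0456] ext [np.float64(-0.0882), np.float64(0.0915), np.float64(-0.0382), np.float64(0.0389)]
5.35 [-0.29554353  0.22543671  0.42234953]
```

apply_moves(rows="0 0 0 0 0 0 66;0 0 0 0 0 0 66;0 0 0 0 0 0 66;0 0 0 0 0 0 66;0 0 0 0 0 0 66;0 0 0 0 0 0 66", grip_force=8)

```text
clock: 5.95
ee_pos: [0.4546, 0.2532, -0.0152]
eef_rot: [3.141, 0.0, 2.767]
ft_force: [0.8, -0.2, 0.4]
width: 0.0648
```

```bash
python3 tip.py; python3 - <<'E'
from h import *
p=bot.snapshot("wrist"); cv2.imwrite("pics/w4.png",p["color"])
E
```

```text
[ 0.4545915   0.25315148 -0.0152536 ] finger z low [0.0074 0.008  0.0091 0.0092 0.0093 0.0102 0.0113 0.0114 0.0116 0.0118
 0.0118 0.0118 0.0122 0.0123 0.0123]
body low [0.0835 0.0838 0.0842 0.0844 0.0847 0.0847 0.0848 0.0848] ext [np.float64(-0.0879), np.float64(0.0922), np.float64(-0.0387), np.float64(0.0387)]
6.0 [-0.00635536 -0.63794607  1.01486918]
```

View pics/w4.png

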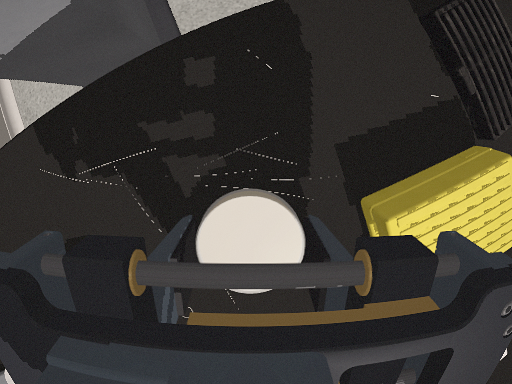

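apply_moves(rows="0 0 -0 0 0 0 60;0 0 2 0 0 0 60;0 0 6 0 0 0 60;0 0 9 0 0 0 60;2 -5 9 0 0 0 60;3.5 -10 9 0 0 0 60;5 -14.5 9 0 0 0 60;7 -19 9 0 0 0 60")

```text
clock: 6.85
ee_pos: [0.5231, 0.0638, 0.0747]
eef_rot: [-3.141, -0.001, 2.767]
ft_force: [1.4, 0.4, 0.0]
width: 0.0647
```

apply_moves(rows="2 -5 0 0 0 0 60;3.5 -9.5 0 0 0 0 60;3.5 -10 0 0 0 0 60;3.5 -10 0 0 0 0 60;3.5 -10 0 0 0 0 60;3.5 -10 0 0 0 0 60")

```text
clock: 7.45
ee_pos: [0.5578, -0.0329, 0.0746]
eef_rot: [3.141, -0.001, 2.769]
ft_force: [-0.3, 0.7, -0.4]
width: 0.0649
```

```bash
python3 - <<'E'
from h import *
s=bot.state();print(s["ee_pos"],s["width"],s["eef_rot"],s["joint_pos"])
p=bot.snapshot("wrist"); cv2.imwrite("pics/w5.png",p["color"])
c=p["color"].astype(int);b=comp((c.min(2)>130),(250,235)); m=b[3].astype(np.uint8)
cnt,_=cv2.findContours(m,0,1); k=max(cnt,key=len)[:,0,:]
for z in (.102,.104,.106): print(circ(np.array([fworld(p,u,v,z)[:2] for u,v in k if v<225])))
p=bot.snapshot("side"); cv2.imwrite("pics/s5.png",cv2.resize(p["color"][80:230,160:340],None,fx=4,fy=4))
E
```

```text
[ 0.55777688 -0.03293235  0.07459947] 0.0649298860008772 [ 3.14140621e+00 -8.10039726e-04  2.76855343e+00] [-7.98197780e-02  3.96378128e-01  1.77259879e+00  4.99067340e-04
  9.73337369e-01 -1.27785770e+00]
(array([ 0.54196112, -0.03295691]), np.float64(0.04453726627653282))
(array([ 0.54130269, -0.03262851]), np.float64(0.04399503507478573))
(array([ 0.54064425, -0.03230011]), np.float64(0.04345280387303731))
```

View pics/w5.png

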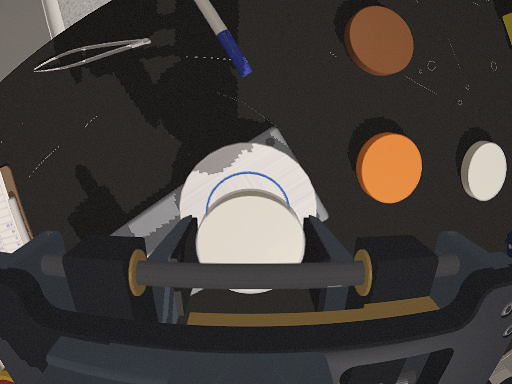

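View pics/s5.png

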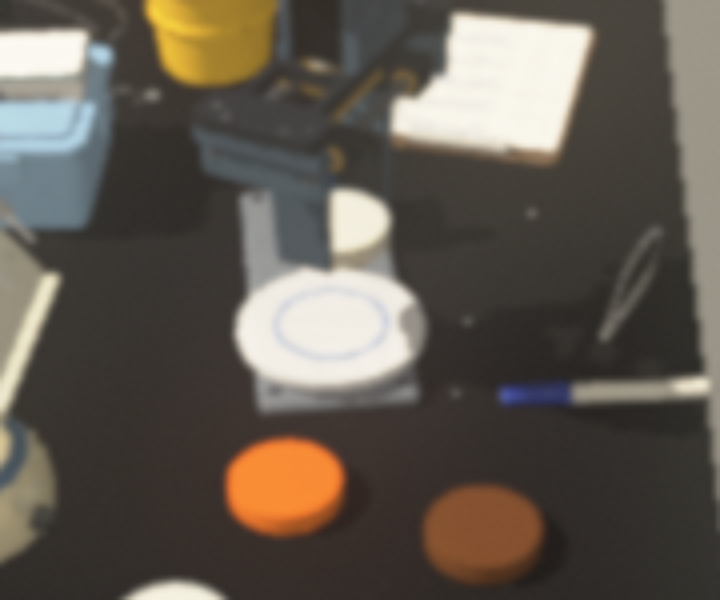

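```bash
python3 - <<'E'
from h import *
p=bot.snapshot("wrist"); s=bot.state(); ee=s["ee_pos"]
# dish relative to ee from w4 image
im=cv2.imread("pics/w4.png").astype(int)
b=comp((im.min(2)>130),(250,235)); cnt,_=cv2.findContours(b[3].astype(np.uint8),0,1); k=max(cnt,key=len)[:,0,:]
print(k.min(0),k.max(0))
zt=ee[2]+.0153+.016
for vm in(230,250,255):
  c0,r=circ(np.array([fworld(p,u,v,zt)[:2] for u,v in k if v<vm])); print("dish now",c0,r,"rel",c0-ee[:2])
c=p["color"].astype(int)
uu,vv=np.meshgrid(np.arange(512),np.arange(384))
m=((c[...,0]-c[...,2])>35)&(np.abs(uu-248)<55)&(vv<225)&(vv>160)
x=np.array([fworld(p,u,v,.024)[:2] for u,v in zip(uu[m],vv[m])])
print("ring",len(x),circ(x), uu[m].min(),uu[m].max(),vv[m].max())
# ring fit with fixed radius
from scipy.optimize import least_squares
print(least_squares(lambda t:np.hypot(*(x-t).T)-.0355,[.561,-.0376],loss="soft_l1",f_scale=.001).x)
m2=(c.min(2)>120)
b=comp(m2,(250,230),60); cnt,_=cv2.findContours(b[3].astype(np.uint8),0,1); k=max(cnt,key=len)[:,0,:]
o=k[(k[:,1]<170)&(k[:,0]>250)|((k[:,0]>290)&(k[:,1]<205))]
x=np.array([fworld(p,u,v,.024)[:2] for u,v in o]); print("plate",len(o),circ(x),least_squares(lambda t:np.hypot(*(x-t).T)-.060,[.561,-.0376],loss="soft_l1",f_scale=.001).x)
E
```

```text
[196 196] [304 263]
dish now [ 0.55935571 -0.03371591] 0.03252429842420121 rel [ 0.00118251 -0.00058209]
dish now [ 0.55918266 -0.03364144] 0.03236349482808119 rel [ 0.00100946 -0.00050761]
dish now [ 0.55912359 -0.033626  ] 0.032315766004584585 rel [ 0.00095039 -0.00049217]
ring 270 (array([ 0.56309676, -0.03751659]), np.float64(0.03549862841078218)) 206 289 211
[ 0.56311141 -0.0375247 ]
plate 89 (array([ 0.56738261, -0.04318245]), np.float64(0.06652915752387767)) [ 0.56372045 -0.03730992]
```

apply_moves(rows="0.4 -0.4 -2 0 0 0 60;0.4 -0.4 -4 0 0 0 60;0.4 -0.4 -5.5 0 0 0 60;0.4 -0.4 -6 0 0 0 60;0.4 -0.4 -6 0 0 0 60;0.4 -0.4 -6 0 0 0 60;0.4 -0.4 -6 0 0 0 60")

```text
clock: 8.3
ee_pos: [0.5632, -0.0383, 0.0156]
eef_rot: [3.141, 0.002, 2.767]
ft_force: [-0.6, -0.6, -0.1]
width: 0.0652
```

apply_moves(rows="0 0 -0.3 0 0 0 60;0 0 -0.5 0 0 0 60;0 0 -0.5 0 0 0 60;0 0 -0.5 0 0 0 60")

```text
clock: 8.7
ee_pos: [0.5624, -0.0385, 0.0096]
eef_rot: [3.142, -0.0, 2.767]
ft_force: [-0.1, 0.3, -0.2]
width: 0.0649
```

apply_moves(rows="0 0.1 0 0 0 0 60;0 0.1 -0.1 0 0 0 60;0 0.1 -0.1 0 0 0 60;0 0.1 -0.1 0 0 0 82;0 0.1 -0.1 0 0 0 82;0 0.1 -0.1 0 0 0 82;0 0.1 -0.1 0 0 0 82")

```text
clock: 9.4
ee_pos: [0.5624, -0.0374, 0.0086]
eef_rot: [3.142, -0.0, 2.767]
ft_force: [-0.5, 0.5, -0.4]
width: 0.0749
```

apply_moves(rows="0 0 2 0 0 0 82;0 0 5 0 0 0 100;0 0 9 0 0 0 100;0 5 10 0 0 0 100;0 10 10 0 0 0 100;0 15 10 0 0 0 100;0 20 10 0 0 0 100;0 20 10 0 0 0 100")

```text
clock: 10.2
ee_pos: [0.5622, 0.1681, 0.1087]
eef_rot: [3.139, -0.0, 2.773]
ft_force: [0.3, 0.1, -0.2]
width: 0.0914
```

```bash
python3 - <<'E'
from h import *
s=bot.state();print(s["ee_pos"])
p=bot.snapshot("top"); cv2.imwrite("pics/t6.png",p["color"][90:300,150:450])
p=bot.snapshot("side"); cv2.imwrite("pics/s6.png",cv2.resize(p["color"][100:300,160:340],None,fx=3.3,fy=3.3))
p=bot.snapshot("wrist"); cv2.imwrite("pics/w6.png",p["color"])
E
```

```text
[0.56223771 0.16811757 0.10872235]
```

View pics/t6.png

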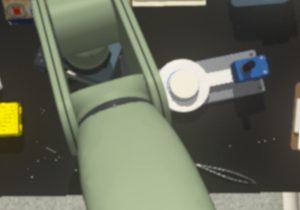

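View pics/s6.png

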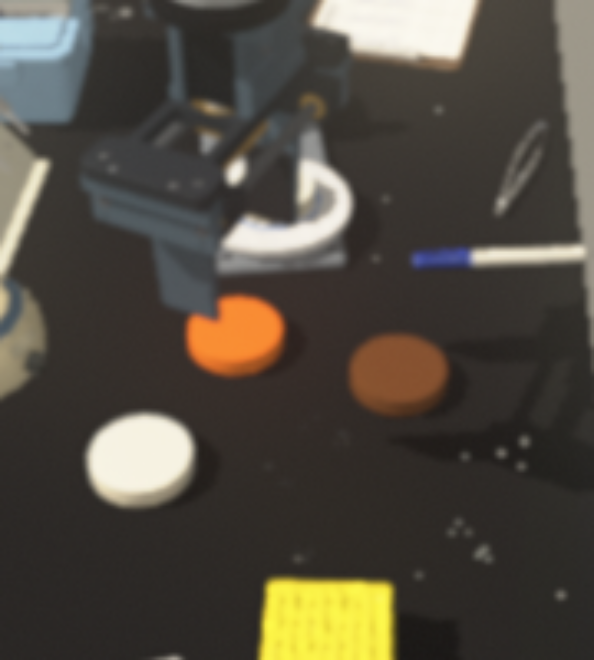

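View pics/w6.png

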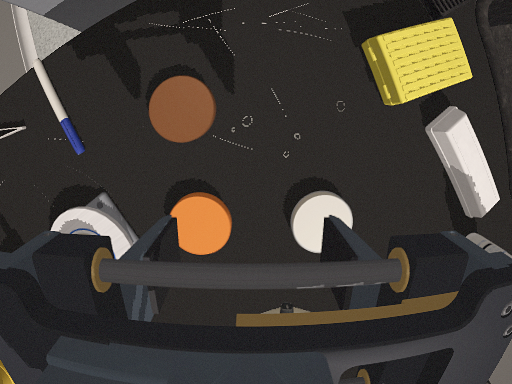

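apply_moves(rows="3 2.7 0 0 0 0 100;5.6 5.4 0 0 0 0 100;5.6 5.4 0 0 0 0 100;5.6 5.4 0 0 0 0 100;5.6 5.4 0 0 0 0 100")

```text
clock: 10.85
ee_pos: [0.6177, 0.2146, 0.1084]
eef_rot: [-3.14, -0.001, 2.765]
ft_force: [0.3, -0.1, -0.4]
width: 0.0914
```

```bash
python3 - <<'E'
from h import *
s=bot.state();ee=s["ee_pos"];print(ee,s["eef_rot"])
p=bot.snapshot("wrist"); cv2.imwrite("pics/w7.png",p["color"])
c=p["color"].astype(int);b=comp((c.min(2)>130),(250,200)); m=b[3].astype(np.uint8)
cnt,_=cv2.findContours(m,0,1); k=max(cnt,key=len)[:,0,:]; print(k.min(0),k.max(0))
x=np.array([fworld(p,u,v,.016)[:2] for u,v in k]);print(circ(x),circ(x)[0]-ee[:2])
p=bot.snapshot("top"); cv2.imwrite("pics/t7.png",cv2.resize(p["color"][110:240,280:440],None,fx=4,fy=4,interpolation=cv2.INTER_CUBIC))
E
```

```text
[0.61765908 0.21461037 0.10842713] [-3.14027911e+00 -1.10152729e-03  2.76503575e+00]
[226 161] [291 224]
(array([0.62086051, 0.22192087]), np.float64(0.032143747576904386)) [0.00320143 0.00731051]
```

View pics/w7.png

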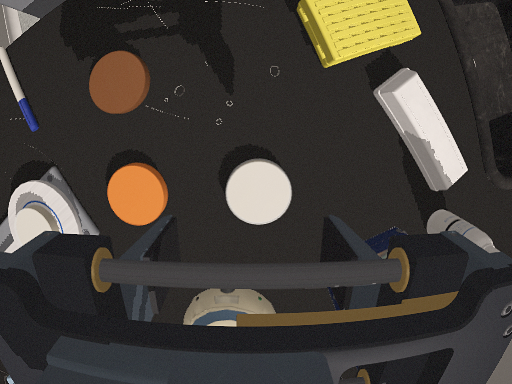

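View pics/t7.png

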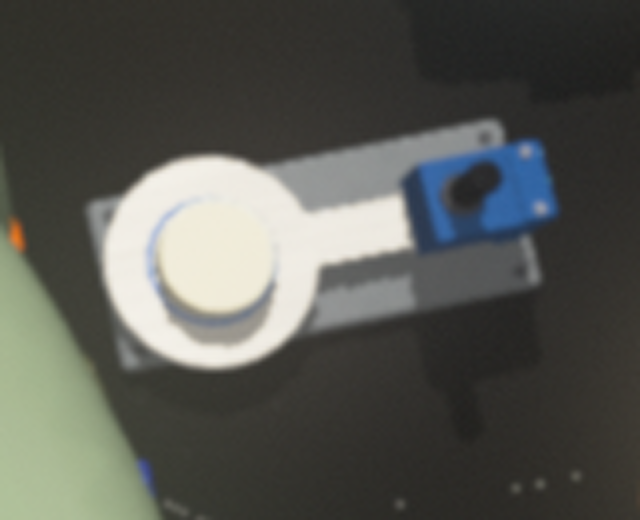

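apply_moves(rows="0.2 0.7 0 0 0 0 100;0.2 0.7 -4 0 0 0 100;0.2 0.7 -8 0 0 0 100;0.2 0.7 -10.5 0 0 0 100;0.2 0.7 -11.8 0 0 0 100;0.2 0.7 -12.4 0 0 0 100;0.2 0.7 -12.4 0 0 0 100;0.2 0.7 -12.4 0 0 0 100")

```text
clock: 11.75
ee_pos: [0.6216, 0.224, -0.0138]
eef_rot: [3.14, 0.002, 2.767]
ft_force: [-0.8, -1.1, -0.4]
width: 0.0915
```

apply_moves(rows="0 0 0 0 0 0 100;0 0 0 0 0 0 66;0 0 0 0 0 0 66;0 0 0 0 0 0 66;0 0 0 0 0 0 66;0 0 0 0 0 0 66;0 0 0 0 0 0 60;0 0 0 0 0 0 60")

```text
clock: 12.55
ee_pos: [0.6205, 0.2235, -0.0151]
eef_rot: [3.142, 0.0, 2.767]
ft_force: [-0.4, -0.8, 2.4]
width: 0.0652
```

```bash
python3 - <<'E'
from h import *
s=bot.state();ee=s["ee_pos"];print(ee,s["eef_rot"],s["width"])
p=bot.snapshot("wrist"); cv2.imwrite("pics/w8.png",p["color"])
c=p["color"].astype(int);b=comp((c.min(2)>130),(250,235)); m=b[3].astype(np.uint8)
cnt,_=cv2.findContours(m,0,1); k=max(cnt,key=len)[:,0,:]; print(k.min(0),k.max(0))
x=np.array([fworld(p,u,v,.016)[:2] for u,v in k if v<250]);print(circ(x),circ(x)[0]-ee[:2])
E
```

```text
[ 0.62048364  0.22353729 -0.01513316] [3.14150466e+00 1.39459161e-04 2.76685803e+00] 0.06515609866702644
[196 196] [304 263]
(array([0.62164466, 0.22300833]), np.float64(0.032331959197619276)) [ 0.00116102 -0.00052895]
```

View pics/w8.png

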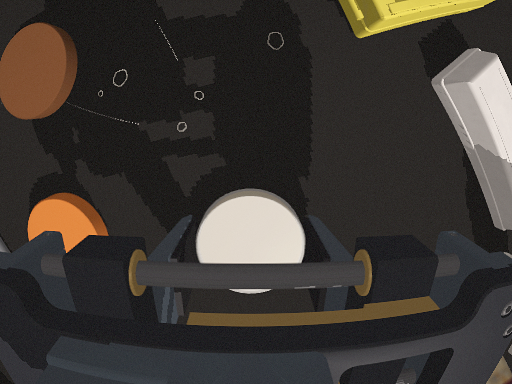

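apply_moves(rows="0 0 2 0 0 0 60;0 0 6 0 0 0 60;0 0 9 0 0 0 60;-1 -4.5 9 0 0 0 60;-2 -9 9 0 0 0 60;-3 -13.5 9 0 0 0 60;-4 -18 9 0 0 0 60;-5 -22 9 0 0 0 60")

```text
clock: 13.4
ee_pos: [0.5697, 0.0017, 0.0745]
eef_rot: [-3.142, 0.0, 2.767]
ft_force: [0.7, -0.1, -1.4]
width: 0.065
```

apply_moves(rows="-0.5 -2.5 0 0 0 0 60;-0.8 -4.1 0 0 0 0 60;-0.8 -4.1 0 0 0 0 60;-0.8 -4.1 0 0 0 0 60;-0.8 -4.1 0 0 0 0 60")

```text
clock: 13.9
ee_pos: [0.5628, -0.0361, 0.0746]
eef_rot: [3.141, 0.0, 2.768]
ft_force: [-0.9, 0.8, -0.0]
width: 0.0649
```

```bash
python3 - <<'E'
from h import *
s=bot.state();ee=s["ee_pos"];print(ee,s["eef_rot"],s["width"],s["ft_force"])
p=bot.snapshot("wrist"); cv2.imwrite("pics/w9.png",p["color"])
E
```

```text
[ 0.56284808 -0.03614625  0.07460044] [3.14098202e+00 3.40024188e-05 2.76803920e+00] 0.06489178374513031 [-0.94209568  0.83876171 -0.01052944]
```

View pics/w9.png

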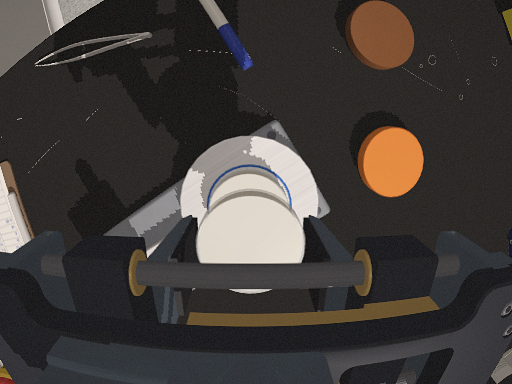

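apply_moves(rows="0 -0.05 -2 0 0 0 60;0 -0.05 -3.5 0 0 0 60;0 -0.05 -4.3 0 0 0 60;0 -0.05 -4.5 0 0 0 60;0 -0.05 -4.5 0 0 0 60;0 -0.05 -4.5 0 0 0 60;0 -0.05 -4.5 0 0 0 60")

```text
clock: 14.65
ee_pos: [0.563, -0.0379, 0.0304]
eef_rot: [3.141, 0.001, 2.767]
ft_force: [0.0, -0.1, 0.5]
width: 0.0651
```

apply_moves(rows="0 0 -0.2 0 0 0 60;0 0 -0.4 0 0 0 60;0 0 -0.5 0 0 0 60;0 0 -0.5 0 0 0 60;0 0 -0.5 0 0 0 60")

```text
clock: 15.15
ee_pos: [0.5625, -0.038, 0.0253]
eef_rot: [3.141, 0.0, 2.767]
ft_force: [-1.8, 0.1, 5.2]
width: 0.0652
```

apply_moves(rows="0 0 0.05 0 0 0 60;0 0 0.05 0 0 0 82;0 0 0.05 0 0 0 82;0 0 0.05 0 0 0 82;0 0 0.05 0 0 0 82;0 0 0.05 0 0 0 82")

```text
clock: 15.75
ee_pos: [0.5624, -0.0379, 0.025]
eef_rot: [3.142, -0.0, 2.767]
ft_force: [0.2, 0.4, -0.8]
width: 0.0748
```

apply_moves(rows="0 0 2 0 0 0 82;0 0 5 0 0 0 82;0 0 9 0 0 0 100;-2 5 10 0 0 0 100;-4 9 10 0 0 0 100;-4 9 10 0 0 0 100;-4 9 10 0 0 0 100")

```text
clock: 16.45
ee_pos: [0.5222, 0.0527, 0.1254]
eef_rot: [-3.141, 0.001, 2.769]
ft_force: [0.0, -0.1, 0.5]
width: 0.0914
```

```bash
python3 - <<'E'
from h import *
s=bot.state();ee=s["ee_pos"];print(ee,s["eef_rot"],s["width"],s["ft_force"])
p=bot.snapshot("wrist"); cv2.imwrite("pics/w10.png",p["color"])
p=bot.snapshot("top"); cv2.imwrite("pics/t10.png",cv2.resize(p["color"][110:240,280:440],None,fx=4,fy=4,interpolation=cv2.INTER_CUBIC))
p=bot.snapshot("side"); cv2.imwrite("pics/s10.png",cv2.resize(p["color"][80:230,180:330],None,fx=4,fy=4,interpolation=cv2.INTER_CUBIC))
E
```

```text
[0.52218526 0.05268211 0.12538749] [-3.14145280e+00  6.68689925e-04  2.76914199e+00] 0.09139769187862189 [ 0.00930708 -0.12867788  0.49589416]
```

View pics/w10.png

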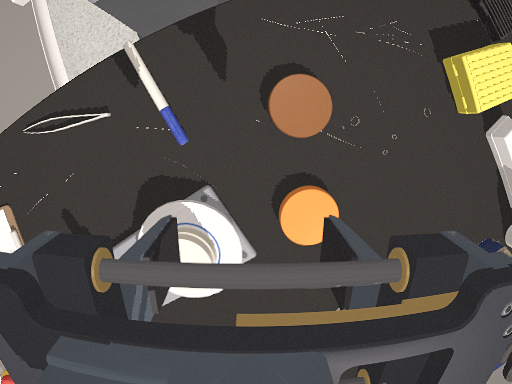

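View pics/t10.png

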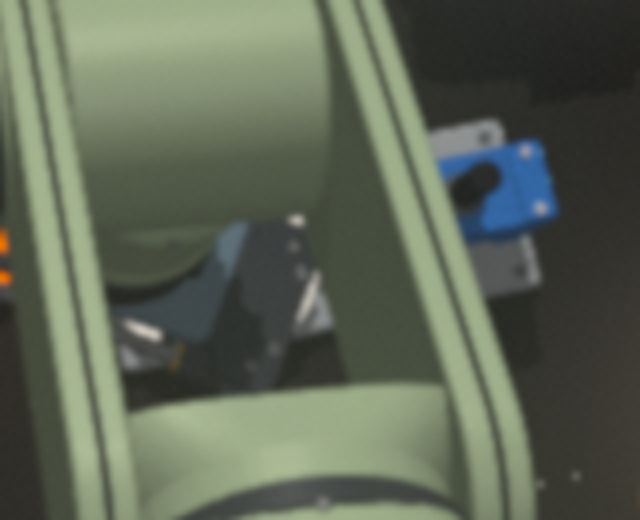

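View pics/s10.png

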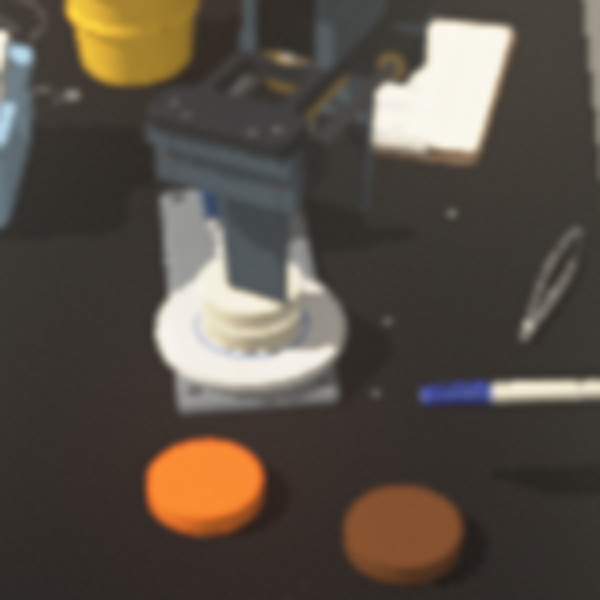

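apply_moves(rows="1.5 -5 1 0 0 0 100;3 -10 1 0 0 0 100;4.5 -15 1 0 0 0 100;6 -19.5 1 0 0 0 100;6.6 -21.5 1 0 0 0 100;6.6 -21.7 1 0 0 0 100;6.6 -21.7 1 0 0 0 100;6.6 -21.7 1 0 0 0 100")

```text
clock: 17.4
ee_pos: [0.5879, -0.1644, 0.1348]
eef_rot: [3.141, -0.001, 2.767]
ft_force: [0.0, 1.0, 0.1]
width: 0.091
```

```bash
python3 - <<'E'
from h import *
s=bot.state();ee=s["ee_pos"];print(ee,s["eef_rot"],s["joint_pos"],s["ft_force"])
p=bot.snapshot("wrist"); cv2.imwrite("pics/w11.png",p["color"])
cv2.imwrite("pics/w11c.png",cv2.resize(p["color"][120:290,150:350],None,fx=4,fy=3.5,interpolation=cv2.INTER_CUBIC))
p=bot.snapshot("top");
cv2.imwrite("pics/t11.png",cv2.resize(p["color"][110:240,280:440],None,fx=4,fy=4,interpolation=cv2.INTER_CUBIC))
p=bot.snapshot("side"); cv2.imwrite("pics/s11.png",cv2.resize(p["color"][60:210,180:330],None,fx=4,fy=4,interpolation=cv2.INTER_CUBIC))
E
```

```text
[ 0.58785736 -0.16436148  0.13481938] [ 3.14115335e+00 -1.28816538e-03  2.76664001e+00] [-2.91791228e-01  4.15946363e-01  1.56895528e+00  5.94759137e-04
  1.15793830e+00 -1.48787360e+00] [0.00626311 1.02485689 0.05440706]
```

View pics/w11.png

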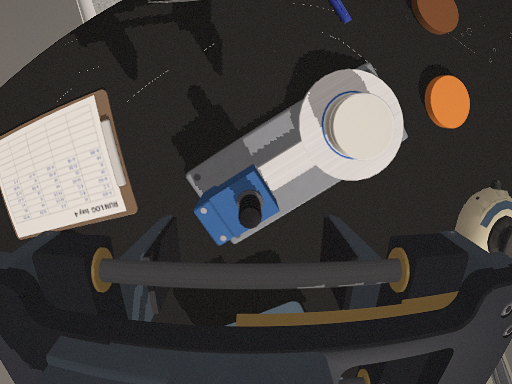

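View pics/w11c.png

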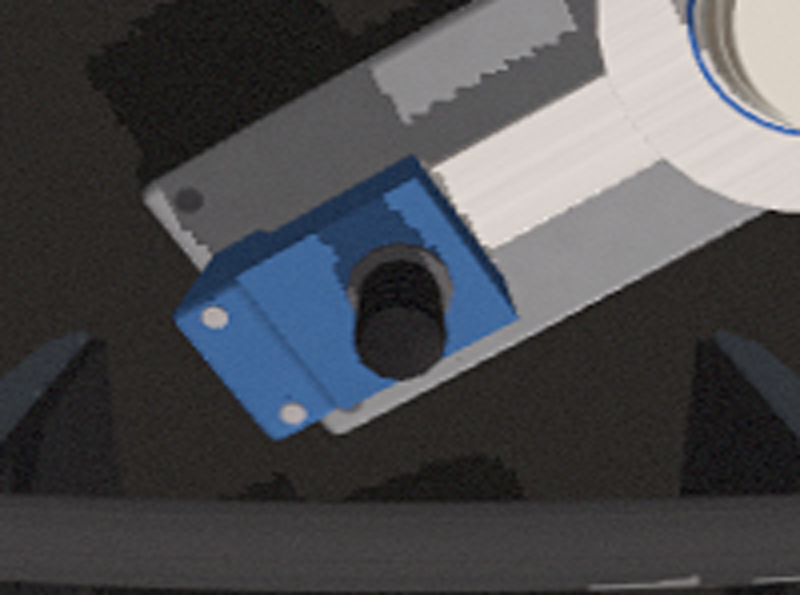

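View pics/s11.png

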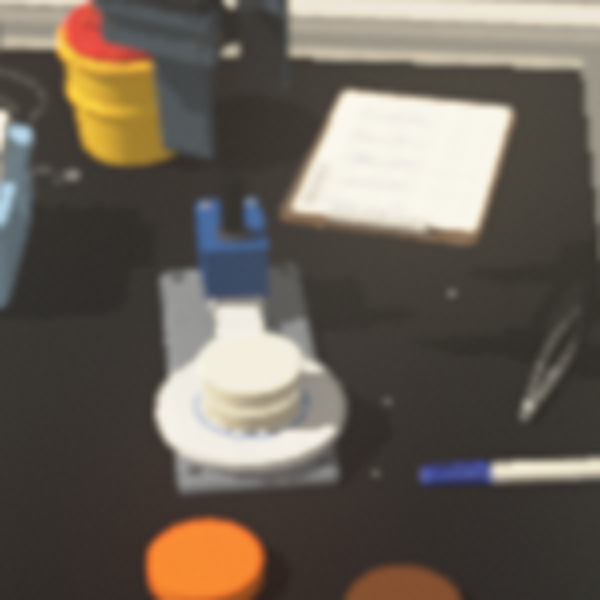

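View pics/t11.png

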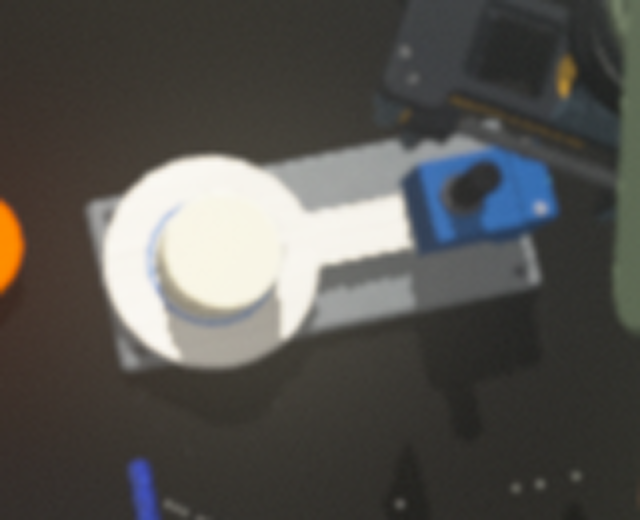

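```bash
python3 - <<'E'
from h import *
p=bot.snapshot("wrist"); s=bot.state(); ee=s["ee_pos"]; c=p["color"].astype(int)
g=p["color"][200:232,230:272].astype(int).max(2)
m=np.zeros((384,512),bool); m[200:232,230:272]=g<45
b=comp(m,(250,217)); ys,xs=np.where(b[3]); 
for r in range(200,232,2):
    k=xs[ys==r]; print(r,k.min() if len(k) else 0,k.max() if len(k) else 0,(k.min()+k.max())/2 if len(k) else 0)
yaw=s["eef_rot"][2]; y=np.array([np.sin(yaw),-np.cos(yaw)]); x=np.array([np.cos(yaw),np.sin(yaw)])
w=fworld(p,250,218.5,.115)[:2]; print(w,w-ee[:2],"jaw",(w-ee[:2])@y,"x",(w-ee[:2])@x)
w=fworld(p,249.9,p["cy"]+44,.016-.0153+0)[:2]
# dish stack in wrist: pixel fits
hi=(c.min(2)>150)
for nm,(z) in {"plate":.024}.items(): pass
p2=bot.snapshot("top"); c2=p2["color"]
gr=cv2.cvtColor(cv2.resize(c2[150:200,300:370],None,fx=8,fy=8,interpolation=cv2.INTER_CUBIC),6)
cv2.imwrite("pics/st.png",gr)
cv2.imwrite("pics/stw.png",cv2.resize(p["color"][60:190,290:415],None,fx=4.5,fy=4.5,interpolation=cv2.INTER_CUBIC))
for d in bot.search_frame(p2,"petri_1"): print(d)
E
```

```text
200 240 257 248.5
202 239 258 248.5
204 239 258 248.5
206 239 258 248.5
208 239 259 249.0
210 238 259 248.5
212 238 259 248.5
214 238 259 248.5
216 238 259 248.5
218 238 259 248.5
220 239 253 246.0
222 240 252 246.0
224 242 254 248.0
226 244 253 248.5
228 0 0 0
230 0 0 0
[ 0.58899812 -0.1643059 ] [ 0.0007293 -0.0004897] jaw -0.00018998768335616462 x -0.0008576690480902567
{'centre': [271.3, 170.9], 'score': 0.95}
{'centre': [256.0, 228.3], 'score': 0.9}
{'centre': [334.7, 172.5], 'score': 0.71}
```

View pics/stw.png

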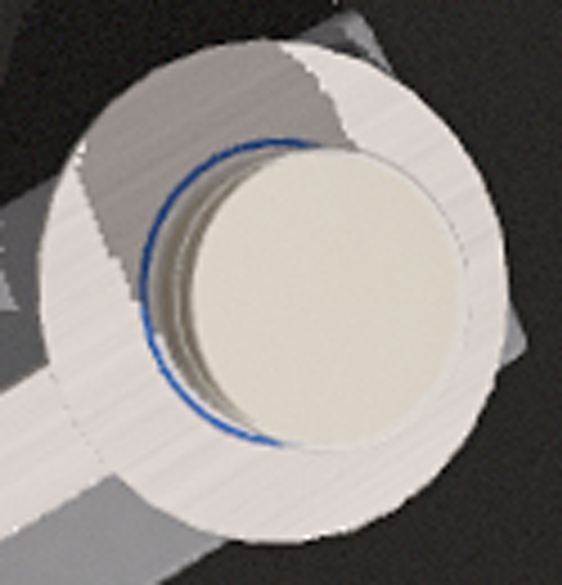

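```bash
python3 - <<'E'
from h import *
p=bot.snapshot("wrist")
print(fworld(p,363.1,126.2,.056))
c=p["color"].astype(int)
uu,vv=np.meshgrid(np.arange(512),np.arange(384))
m=((c[...,0]-c[...,2])>50)&(np.hypot(uu-354,vv-125)<40)
x=np.array([fworld(p,u,v,.024)[:2] for u,v in zip(uu[m],vv[m])]); print(len(x),circ(x))
E
```

```text
[ 0.56308396 -0.0391945   0.056     ]
140 (array([ 0.56313625, -0.03712033]), np.float64(0.03553523752665626))
```

apply_moves(rows="0 0 -2.5 0 0 0 100;0 0 -5 0 0 0 100;0 0 -6.3 0 0 0 100;0 0 -7 0 0 0 100;0 0 -7.2 0 0 0 100;0 0 -7.2 0 0 0 100;0 0 -7.2 0 0 0 100", grip_force=6)

```text
clock: 18.45
ee_pos: [0.5892, -0.1652, 0.0642]
eef_rot: [3.141, 0.002, 2.767]
ft_force: [1.1, 0.3, 0.3]
width: 0.0911
```

```bash
python3 - <<'E'
from h import *
s=bot.state();print(s["ee_pos"],s["eef_rot"],s["ft_force"])
p=bot.snapshot("wrist"); 
cv2.imwrite("pics/w12c.png",cv2.resize(p["color"][150:300,130:370],None,fx=3.3,fy=3.3,interpolation=cv2.INTER_CUBIC))
p=bot.snapshot("side"); W=cloud(p); cv2.imwrite("pics/s12.png",cv2.resize(p["color"][60:180,190:310],None,fx=5,fy=5,interpolation=cv2.INTER_CUBIC))
q=W.reshape(-1,3); d=q-s["ee_pos"]; yaw=s["eef_rot"][2]; y=np.array([np.sin(yaw),-np.cos(yaw),0]); x=np.array([np.cos(yaw),np.sin(yaw),0])
a=d@y;b=d@x
m=(abs(b)<.02)&(a>.042)&(a<.07)&(q[:,2]>.03)&(q[:,2]<.12); print(np.round(np.sort(q[m,2])[:15],4))
E
```

```text
[ 0.58916526 -0.16517251  0.06420529] [3.14136483e+00 1.97694043e-03 2.76676017e+00] [1.14393693 0.32528482 0.28959407]
[0.0841 0.0849 0.0853 0.0854 0.0858 0.0858 0.0865 0.0868 0.087  0.0872
 0.0888 0.0889 0.0896 0.0897 0.0902]
```

View pics/w12c.png

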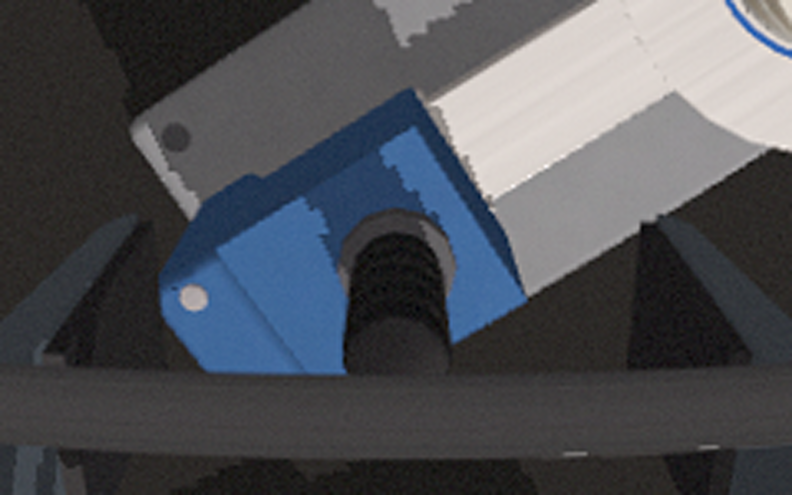

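View pics/s12.png

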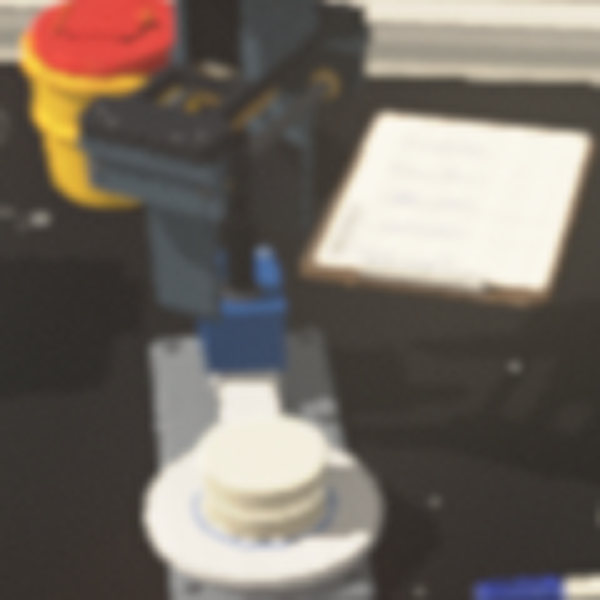

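apply_moves(rows="0 0 -0.2 0 0 0 40;0 0 -0.2 0 0 0 40;0 0 -0.2 0 0 0 40;0 0 -0.2 0 0 0 40;0 0 -0.2 0 0 0 40;0 0 -0.2 0 0 0 24;0 0 -0.2 0 0 0 24;0 0 -0.2 0 0 0 24", grip_force=6)

```text
clock: 19.35
ee_pos: [0.5884, -0.1649, 0.0612]
eef_rot: [3.142, 0.0, 2.767]
ft_force: [0.5, -0.8, -0.5]
width: 0.0303
```

```bash
python3 - <<'E'
from h import *
s=bot.state();print(s["ee_pos"],s["width"],s["ft_force"])
p=bot.snapshot("wrist"); 
cv2.imwrite("pics/w13c.png",cv2.resize(p["color"][150:300,130:370],None,fx=3.3,fy=3.3,interpolation=cv2.INTER_CUBIC))
E
```

```text
[ 0.58842308 -0.16492928  0.06117987] 0.030288628857168057 [ 0.52029394 -0.84202446 -0.50484741]
```

View pics/w13c.png

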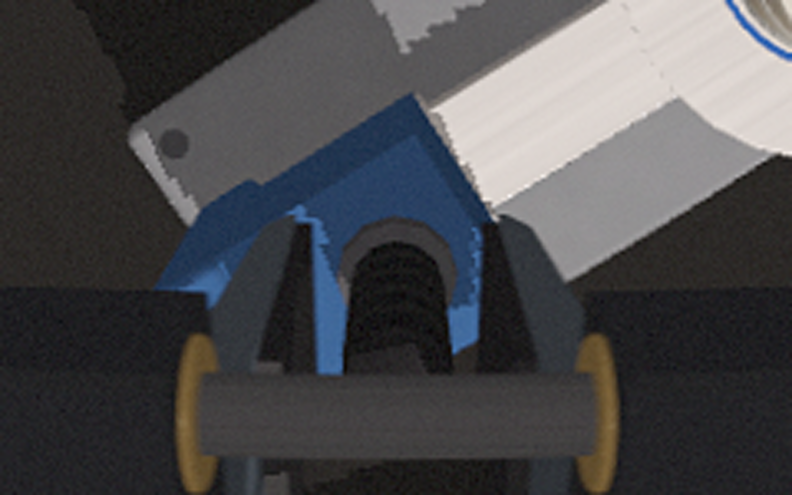

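apply_moves(rows="0 0 0 0 0 0 22;0 0 0 0 0 0 20;0 0 0 0 0 0 18;0 0 0 0 0 0 17;0 0 0 0 0 0 16;0 0 0 0 0 0 15;0 0 0 0 0 0 14;0 0 0 0 0 0 14", grip_force=5)

```text
clock: 20.2
ee_pos: [0.5884, -0.1649, 0.0612]
eef_rot: [3.141, -0.0, 2.767]
ft_force: [-0.9, 0.2, -1.4]
width: 0.0178
```

```bash
python3 - <<'E'
from h import *
for i in range(4):
    s=bot.state();print(s["ee_pos"],s["width"],s["ft_force"],s["torque"]); bot.snapshot("side")
E
```

```text
[ 0.58842312 -0.16491039  0.06117227] 0.01784912247608483 [-0.88352676  0.23358017 -1.4135668 ] [0.00998677 0.01219578 0.00095143]
[ 0.58841274 -0.16489514  0.06115079] 0.017977530429089953 [-0.02081048  0.68599235 -0.44104105] [-0.02550516 -0.02581022  0.02973556]
[ 0.58843572 -0.16490844  0.06117866] 0.017687080359333397 [-1.15284009 -0.5391543  -0.0123457 ] [0.02249925 0.01534449 0.00128381]
[ 0.58846159 -0.16490621  0.06120654] 0.01783572757077826 [-0.01939816 -0.59710931  0.12460235] [-0.05509226 -0.00650166  0.00883233]
```

apply_moves(rows="0 0 0 0 0 0 12;0 0 0 0 0 0 12;0 0 0.2 0 0 0 12;0 0 0.4 0 0 0 12;0 0 0.6 0 0 0 12;0 0 0.6 0 0 0 12;0 0 0.6 0 0 0 12", grip_force=8)

```text
clock: 21.1
ee_pos: [0.5884, -0.1649, 0.0672]
eef_rot: [3.141, 0.0, 2.767]
ft_force: [-0.2, 0.1, -1.5]
width: 0.0176
```

```bash
python3 - <<'E'
from h import *
f=[]
for i in range(3):
    s=bot.state();f.append(s["ft_force"]); p=bot.snapshot("side")
print(s["ee_pos"],s["width"],np.mean(f,0),s["torque"])
cv2.imwrite("pics/s14.png",cv2.resize(p["color"][70:170,190:290],None,fx=6,fy=6,interpolation=cv2.INTER_CUBIC))
E
```

```text
[ 0.58830881 -0.16489982  0.06711067] 0.01749702490219234 [-0.02053466 -0.03769135 -1.18494657] [-0.00227865  0.03493071  0.04109223]
```

View pics/s14.png

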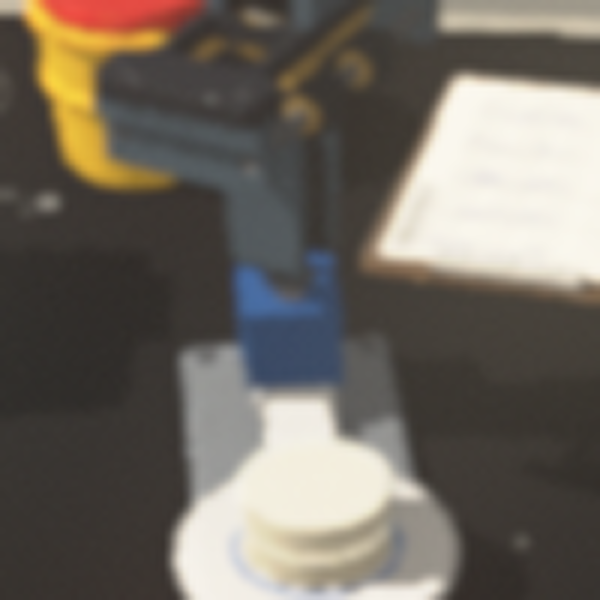

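The downward load is -1.2 N, which matches the pin's weight, and there is no sideways force. The pin has lifted about 6 mm, so I'll go on to about 30 mm in total.

apply_moves(rows="0 0 0.3 0 0 0 12;0 0 0.6 0 0 0 12;0 0 0.9 0 0 0 12;0 0 1.2 0 0 0 12;0 0 1.2 0 0 0 12;0 0 1.2 0 0 0 12")

```text
clock: 21.85
ee_pos: [0.5885, -0.1649, 0.0793]
eef_rot: [3.141, 0.0, 2.767]
ft_force: [-0.6, 0.6, -1.3]
width: 0.0177
```

apply_moves(rows="0 0 0.3 0 0 0 12;0 0 0.6 0 0 0 12;0 0 0.9 0 0 0 12;0 0 1.2 0 0 0 12;0 0 1.2 0 0 0 12;0 0 1.2 0 0 0 12;0 0 1.2 0 0 0 12")

```text
clock: 22.55
ee_pos: [0.5883, -0.1649, 0.0911]
eef_rot: [3.141, -0.0, 2.767]
ft_force: [0.7, 0.0, -1.6]
width: 0.0177
```

```bash
python3 - <<'E'
from h import *
f=[]
for i in range(3):
    s=bot.state();f.append(s["ft_force"]); p=bot.snapshot("side")
print(s["ee_pos"],s["eef_rot"],s["width"],np.mean(f,0),s["clock"])
cv2.imwrite("pics/s15.png",cv2.resize(p["color"][60:190,190:320],None,fx=4.5,fy=4.5,interpolation=cv2.INTER_CUBIC))
p=bot.snapshot("wrist"); cv2.imwrite("pics/w15.png",p["color"])
p=bot.snapshot("top"); cv2.imwrite("pics/t15.png",cv2.resize(p["color"][110:290,280:440],None,fx=3.3,fy=3.3,interpolation=cv2.INTER_CUBIC))
E
```

```text
[ 0.58830752 -0.16489124  0.09102749] [ 3.14151986e+00 -3.07802663e-04  2.76677931e+00] 0.017584392492931623 [ 0.41691053 -0.36248857 -1.011114  ] 22.65
```

View pics/s15.png

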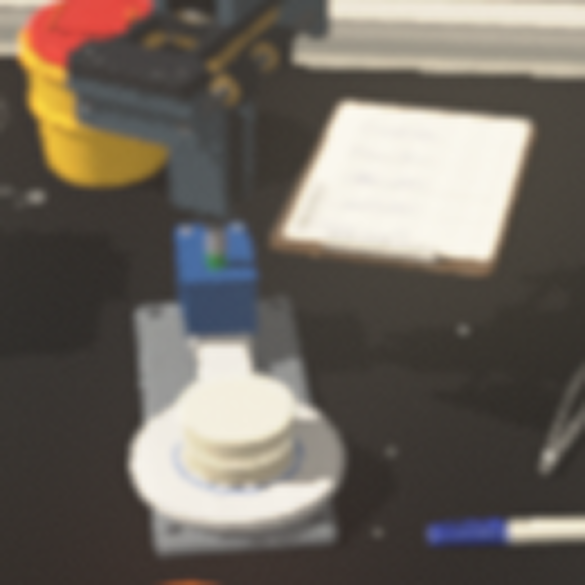

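View pics/w15.png

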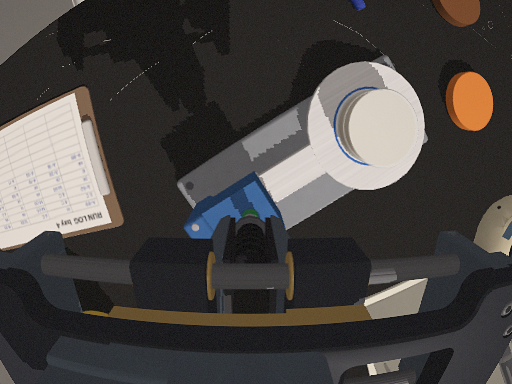

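View pics/t15.png

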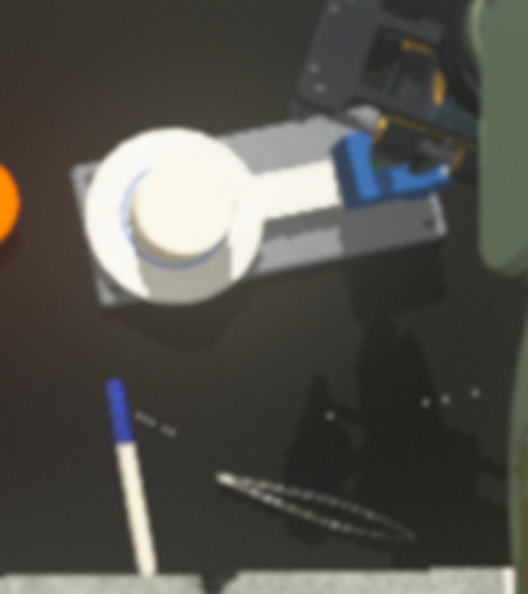

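```bash
python3 - <<'E'
from h import *
print(bot.close_job()); s=bot.state(); print(s["ee_pos"],s["width"],s["ft_force"],s["clock"])
E
```

```text
the job is handed in; nothing more can be done
None
the job is handed in; nothing more can be done
```

I stacked the two pale dishes on the plate and let go of them, then drew the index pin up. The arm is still holding the pin about 30 mm up, and I handed the job in at about 23 s.

**Last checks**
- **Dishes:** before I gripped the pin, the wrist camera put the upper dish about 2 mm from the ring's centre. I did not measure the lower dish after letting go, but it went down at the same arm position. The later pictures show both level and undisturbed.
- **Pin:** the arm rose 29.8 mm with no sign of the pin slipping. The side picture shows the green band at the guide's top face. The fingers were set to grip at 8 N and stand 17.6 mm apart on the 18 mm grip. The wrist carried about 1.0–1.2 N downward, roughly the pin's weight, and under 1 N sideways.
- **Marker, forceps and rack:** the marker and forceps look unmoved in the last pictures. The rack was not in those, but nothing came near it after the first dish.

**What failed or disagreed**
- **First grasp:** it missed, because the real fingertips sit about 20 mm higher than the reported tool position. The fingers closed over the top of the dish without pushing it. I measured the offset in the side depth image and corrected for it from then on.
- **Camera differences:** the top and wrist cameras disagreed by about 2 mm on positions. I used the wrist camera for placing.

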